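# Thread the drilled coin weights on the rack rod and cap it

### The job

Thread the two drilled iron weights onto the coin rack's brass rod, the small one first and then the large one, and then slip the square brass cap over the rod's end; push each fully home, so that small weight, large weight and cap sit close against the red stop collar and against each other. Push gently: the collar only grips the rod by friction and must not be shifted along it, and nothing may be pressed hard against the rack. Let go of everything at the end and leave the other things on the shelf where they stand.

Things in the scene. Friction and masses are not known exactly. Their poses are not given: they have to be found in the camera images.
- rack: Wooden coin rack fixed to the shelf, place and yaw vary: block 75 (x) by 70 (y) by 91 mm high on a foot 110 by 140 by 14 mm high (foot y -80 to +60 mm). Origin: under the block's centre, on the shelf; z up. A level brass rod, 12 mm diameter, 70 mm above the shelf, sticks out 102 mm from the block's +y face along the rack's own +y. Nothing may be pressed on the rack with over 30 N.
- rod_root (a point): Where the rod's axis leaves the block's face; axes as the rack's. Near it a red stop collar, 22 mm diameter, 8 mm long, sits on the rod. Its place changes each time and is not reported: its centre is 10 to 36 mm from the face, so its outer face is 62 to 88 mm behind the tip. It is held by friction and slips at about 15 N of push; 1.5 mm of shift is too much.
- rod_tip (a point): Centre of the rod's free end; axes as the rack's (y along the rod, pointing off its free end; z up). The last 3 mm taper from 12 to 7.6 mm diameter.
- spring_leaf (a point): Crest of a bowed steel leaf spring, 19 mm long, let into the top of the rod: the crest stands 2 mm proud of the rod, 12 mm behind the tip. It sinks in under 2.5 to 3.5 N; parts ride over it with a few newtons of drag along the rod, which is not yet home, and it rubs in the cap's bore and keeps the cap on.
- weight_small: Small black iron weight: a square plate 36 by 36 mm, 18 mm thick, standing on edge, with a round 14.5 mm hole straight through its middle along its own y axis. Origin: its centre (18 mm above the shelf at the start); z up. About 140 g, varying. Same from both faces.
- weight_large: Large black iron weight: a square plate 46 by 46 mm, 18 mm thick, standing on edge, with a round 14.5 mm hole straight through its middle along its own y axis. Origin: its centre (23 mm above the shelf at the start); z up. About 250 g, varying. Same from both faces.
- cap: Brass end cap: a square bar 30 by 30 mm in section (x, z) and 58 mm long (y), lying down, with a copper band nearer its closed end. A blind 14.5 mm bore, 54 mm deep, opens in its -y end. Origin: its centre (15 mm above the shelf at the start, 29 mm from each end). About 160 g, varying. When home, its open end rests against the large weight and the rod does not reach the bottom of the bore.

How it is judged:
By the outcome, as a careful person would: the job done as asked, in the order asked, and still so for the second after the job is handed in, with the robot touching nothing.
It also fails if it takes over 72 s, if anything falls off the work surface, if the arm or the gripper's body presses on something with over 40 N, if the wrist force passes 120 N, or if a joint passes its speed limit or range.

### The arm

A 7-joint arm with a two-finger parallel gripper is mounted at the origin on the work surface. World frame = base frame: x ahead of the robot, y to its left, z up, the work surface at z = 0. Lengths are in mm, angles in rad, forces in N, time in s.
With the tool pointing down it reaches from about 425 to 950 mm from the base axis. Payload 4.7 kg.
Tool frame: the origin (TCP) lies at the very end of the fingers, on their centre line; the grasp point (between the pads) lies manip.grip_point_offset behind it (manip.grip_point_offset is the distance from the TCP to the grasp point, in mm); z points along the fingers, y is the line along which they close (so a half turn about z gives the same grasp; the last joint's range is limited). The gripper opens to 87 mm and grips with 3 to 60 N. Pads are 19 mm wide; open, the fingers measure 117 mm over their backs; the gripper's body (75 mm by 190 mm) begins 51 mm behind the grasp point.
Start: joints at [1.09, 0.469, -0.049, 1.532, 0.024, 1.141, -0.082], TCP at [294.743, -607.269, 222.573] pointing down, gripper open.
Joint ranges: [-2.59, 2.59], [-0.33, 1.99], [-1.39, 1.29], [0.1, 2.45], [-1.04, 4.18], [0.21, 1.99], [-2.66, 2.66]. Speed limits (rad/s): [2.57, 2.57, 3.14, 3.14, 3.14, 3.14, 3.14].

### API

Orientations are given as a unit quaternion [w, x, y, z].
In Python, from station import manip gives the robot as it stands. Calls block until the motion is done:
- manip.move_ptp(position, orientation): joint-space move of the TCP to a pose.
- manip.line_to(position, rot=None, speed=150): straight line of the TCP; rot=None keeps the orientation; speed is the mean speed in mm/s.
- manip.goto_joints(angles): joint-space move.
- manip.set_gripper(opening, f_grip=None): opening from 0.0 (shut) to 1.0 (fully open); f_grip is the grip in N (None keeps the last); returns when the fingers have stopped.
- manip.hold(seconds).
- manip.ik(position, orientation): joint angles nearest the present ones, or None.
- manip.observe(): the state.
- manip.camera(name): name is "scene" or "side" or "wrist"; returns the picture (400x640x3 uint8, red, green, blue); there is no depth.
- manip.calibration(name): a dict with "vertical_fov" (degrees; the focal length in pixels is half the picture's height over the tangent of half this angle, whatever the lens; pixels are square), "cx", "cy" (the principal point, pixels), "dist" ([k1, k2, p1, p2, k3] as OpenCV has them; the pictures are not rectified), "R" (3x3) and "t" (3): a world point X has camera coordinates R X + t. Camera axes: x right, y down, z forward; pixel columns grow to the right and rows downward; lengths in mm; the calibration is good to about 2 mm. A picture is of the moment at which its call begins: read the wrist's pose just before it. calibration takes no time and is no camera call; for the wrist camera it gives the pose at the moment of the call.
A pose or a line that the arm cannot do raises manip.PlanningError and nothing moves.
- manip.sign_off(): hands the job in; it is judged then, once.
The state is a dict: "time_s": time; "qpos": joint angles; "dq": joint speeds; "effort": joint torques, N m; "position": TCP position; "orientation": TCP orientation; "wrist_force": force on the tool from outside, world axes, zero at the start; "torque": the same for the moment, N m; "opening": opening from 0.0 (shut) to 1.0 (fully open); "grasp_force": force on a finger pad.
Only numpy, scipy, OpenCV 4.12 (cv2) and the standard library are available. Lean on these libraries where they do the work, as an engineer would, in place of code of your own. Each camera call takes 0.05 s, during which the arm holds its last target. There are 200 camera calls.

## Working session

There is one attempt and no reset: what is moved stays moved. The work goes in short steps, each a Python script; the robot and the scene stay as the last script left them, time stands still between calls to the robot, and variables do not carry over. Pictures are saved under pics/ and viewed, at most 10 in all, crops included, and the job is handed in when it is done.

```bash
ls; mkdir -p pics; python3 - <<'E'
from station import manip
import cv2,numpy as np
o=manip.observe();print(o['time_s'],o['position'],o['orientation'],manip.grip_point_offset,o['opening'])
a=[]
for n in("scene","side"):
    im=manip.camera(n);cv2.imwrite(f'pics/{n}0.png',im[:,:,::-1]);c=manip.calibration(n);print(n,c)
im=manip.camera("wrist");cv2.imwrite('pics/wrist0.png',im[:,:,::-1]);print(manip.calibration("wrist"))
E
```

```text
pics
0.0 [ 294.44004501 -606.73968194  221.49586861] [-9.38687537e-04  9.74581845e-01  2.24029617e-01 -2.78682716e-04] 18.700000000000003 0.9968321364276828
scene {'vertical_fov': 43.36939136778218, 'cx': 318.0455945963756, 'cy': 187.9208447620759, 'dist': array([-0.07355228,  0.        ,  0.        ,  0.        ,  0.        ]), 'R': array([[ 0.17068362,  0.98524198,  0.01285838],
       [ 0.83224153, -0.13716709, -0.5371771 ],
       [-0.52748568,  0.10238861, -0.84337146]]), 't': array([-133.72959472, -405.98004154, 1258.3894301 ])}
side {'vertical_fov': 52.90408112226672, 'cx': 327.89252463390386, 'cy': 202.678527118009, 'dist': array([0.02260203, 0.        , 0.        , 0.        , 0.        ]), 'R': array([[ 0.70749736, -0.70670371, -0.00416524],
       [-0.42344269, -0.41918481, -0.80310671],
       [ 0.56581249,  0.56995962, -0.59582066]]), 't': array([-324.11289429,  308.0370145 ,  457.29950731])}
{'vertical_fov': 62.21458556495601, 'cx': 325.959665175167, 'cy': 196.9877658343993, 'dist': array([-0.02588373,  0.        ,  0.        ,  0.        ,  0.        ]), 'R': array([[ 0.43611216, -0.89989061, -0.00175407],
       [-0.86298947, -0.41877971,  0.28261765],
       [-0.25505954, -0.12173925, -0.95923104]]), 't': array([-673.96353378,  -33.63406403,  392.80168081])}
```

View pics/scene0.png

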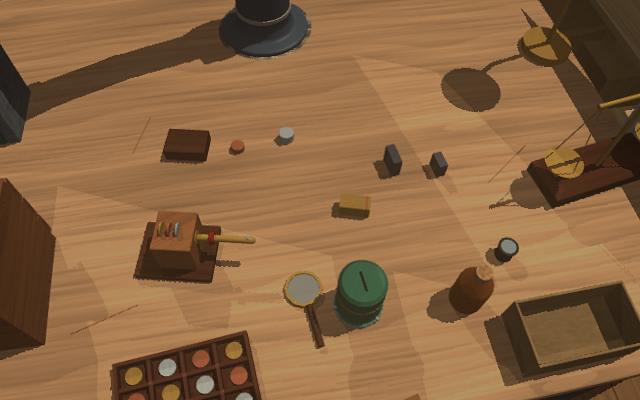

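View pics/side0.png

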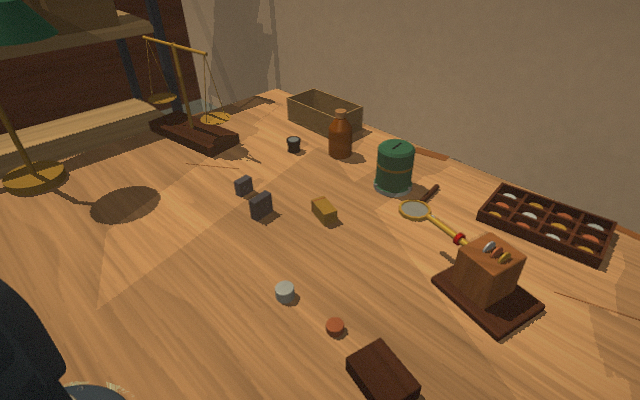

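The scene view shows the rack at (178,240), the red collar at (211,238), the rod tip near (255,240), the large weight at (393,160), the small one at (439,164) and the cap at (354,206). In the side view the same items are at the rack (490,270), collar (459,238), large weight (261,206), small (243,185) and cap (324,210).

```bash
cat > h.py <<'E'
import numpy as np,cv2
from station import manip
def ray(c,uv):
    f=200/np.tan(np.radians(c['vertical_fov'])/2)
    K=np.array([[f,0,c['cx']],[0,f,c['cy']],[0,0,1]])
    p=cv2.undistortPoints(np.float64(uv).reshape(-1,1,2),K,c['dist']).reshape(-1,2)
    d=np.c_[p,np.ones(len(p))]@c['R']; o=-c['R'].T@c['t']
    return o,d/np.linalg.norm(d,axis=1)[:,None]
def plane(c,uv,z):
    o,d=ray(c,uv); return o+d*((z-o[2])/d[:,2])[:,None]
def proj(c,X):
    f=200/np.tan(np.radians(c['vertical_fov'])/2)
    K=np.array([[f,0,c['cx']],[0,f,c['cy']],[0,0,1]])
    return cv2.projectPoints(np.float64(X).reshape(-1,1,3),cv2.Rodrigues(c['R'])[0],c['t'],K,c['dist'])[0].reshape(-1,2)
def tri(views):
    A=np.zeros((3,3));b=np.zeros(3);L=[]
    for c,uv in views:
        o,d=ray(c,[uv]);P=np.eye(3)-np.outer(d[0],d[0]);A+=P;b+=P@o;L.append((o,P))
    X=np.linalg.solve(A,b); return X,[np.linalg.norm(P@(X-o)) for o,P in L]
def quat(yaw): # tool down, tool y axis at angle `yaw` from world x (mod pi)
    from scipy.spatial.transform import Rotation as R
    y=np.array([np.cos(yaw),np.sin(yaw),0]);z=np.array([0,0,-1.]);x=np.cross(y,z)
    q=R.from_matrix(np.c_[x,y,z]).as_quat();return np.r_[q[3],q[:3]]
E
python3 - <<'E'
from h import *
np.set_printoptions(precision=1,suppress=True)
s=manip.calibration('scene');d=manip.calibration('side');w=manip.calibration('wrist')
for n,a,b,z in(('collar',(211,238),(459,238),70),('large',(393,160),(261,206),23),('small',(439,164),(243,185),18),('cap',(354,206),(324,210),15),('green top',(362,280),(396,147),80),('bottle top',(486,268),(340,112),80),('blackpot',(508,247),(293,140),20)):
    print(n,plane(s,[a],z)[0],*tri([(s,a),(d,b)]))
print('tip',plane(s,[(255,240)],70))
print('corner rack foot',plane(s,[(134,278),(214,283),(220,227),(150,222)],14))
o=manip.observe();from scipy.spatial.transform import Rotation as R
q=o['orientation'];Rt=R.from_quat(np.r_[q[1:],q[0]]).as_matrix()
co=-w['R'].T@w['t'];print('cam in tool',Rt.T@(co-o['position']));print('cam axes in tool (cols x,y,z)\n',Rt.T@w['R'].T);print('tool y',Rt[:,1])
S=cv2.imread('pics/scene0.png');D=cv2.imread('pics/side0.png')
r=lambda I,x,y,W,H,k:cv2.resize(I[y:y+H,x:x+W],None,fx=k,fy=k,interpolation=cv2.INTER_CUBIC)
cv2.imwrite('pics/c1.png',np.vstack([np.hstack([r(S,130,190,133,98,3),r(D,400,190,133,98,3)]),np.hstack([r(S,325,140,133,90,3),r(D,220,160,133,90,3)])]))
E
```

```text
collar [ 610.5 -157.7   70. ] [ 610.5 -157.3   70.4] [np.float64(0.3815021119288831), np.float64(0.3815021119289019)]
large [469.2 207.6  23. ] [468.8 207.1  20.7] [np.float64(1.3834140595681244), np.float64(1.3834140595680773)]
small [490.5 299.4  18. ] [490.4 299.5  17.7] [np.float64(0.0838978088968191), np.float64(0.08389780889680573)]
cap [557.1 108.9  15. ] [556.4 109.3  14.2] [np.float64(0.27288981659608397), np.float64(0.2728898165960474)]
green top [732.1  80.2  80. ] [740.3  76.3 101.5] [np.float64(0.13839193271737782), np.float64(0.13839193271742425)]
bottle top [746.7 288.4  80. ] [762.7 267.8 117.1] [np.float64(4.127178829243437), np.float64(4.127178829243456)]
blackpot [692.3 370.2  20. ] [695.7 365.8  28.2] [np.float64(0.14178800686999407), np.float64(0.14178800687007434)]
tip [[626.5 -83.4  70. ]]
corner rack foot [[ 638.  -305.5   14. ]
 [ 669.8 -165.6   14. ]
 [ 560.2 -147.3   14. ]
 [ 528.3 -277.4   14. ]]
cam in tool [  78.4   -0.1 -163.3]
cam axes in tool (cols x,y,z)
 [[-0.  -1.  -0.3]
 [ 1.  -0.  -0. ]
 [ 0.  -0.3  1. ]]
tool y [ 0.4 -0.9 -0. ]
```

View pics/c1.png

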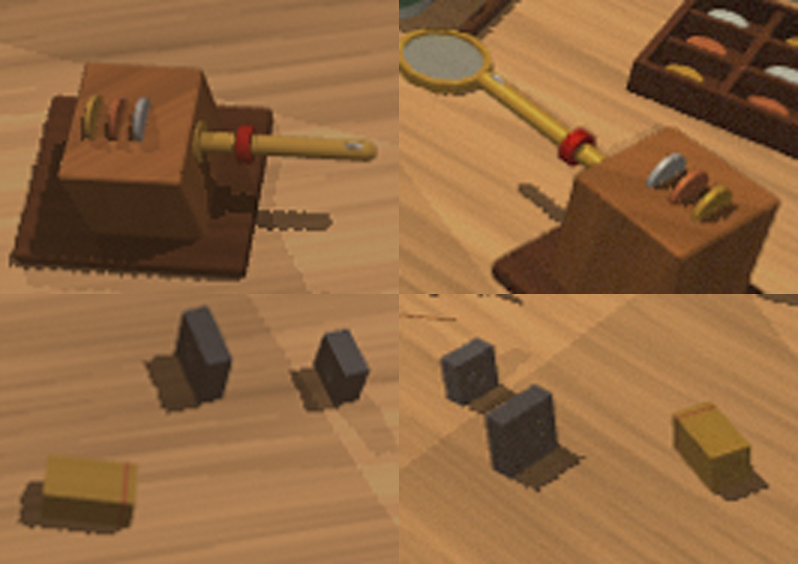

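The montage shows the cap's copper band (closed end) on its +y side, and the rod pointing about 12° off world +y. The coarse positions match the given heights, so I'll take wrist close-ups next.

```bash
cat > m.py <<'E'
from h import *
import pickle
np.set_printoptions(precision=2,suppress=True)
for k,yaw in(('0',-.22),('pi',np.pi-.22)):
    for p in([490,299,22],[626,-60,52],[612,-120,52]):
        print(k,manip.ik(np.array(p,float),quat(yaw)))
out={}
yaw=np.pi-.22
for n,p in(('rack',(622,-115,150)),('cap',(557,120,110)),('wts',(480,260,110))):
    manip.move_ptp(np.array(p,float),quat(yaw)); manip.hold(.2)
    c=manip.calibration('wrist');im=manip.camera('wrist');out[n]=(c,im);cv2.imwrite(f'pics/w_{n}.png',im[:,:,::-1])
    o=manip.observe();print(n,o['time_s'],o['position'],-c['R'].T@c['t'],o['wrist_force'])
pickle.dump(out,open('w.pkl','wb'))
M=np.hstack([cv2.resize(out[n][1],(400,250)) for n in('cap','wts')])
cv2.imwrite('pics/m1.png',np.vstack([M,np.hstack([cv2.resize(out['rack'][1],(400,250)),np.zeros((250,400,3),np.uint8)])])[:,:,::-1])
E
python3 m.py
```

```text
0 [-0.    0.73 -0.86  1.91  0.74  0.86 -1.47]
0 [ 0.38  0.63 -0.5   1.77  0.39  0.84 -0.52]
0 [ 0.45  0.62 -0.44  1.79  0.35  0.82 -0.39]
pi [ 0.17  0.93 -1.19  1.9   1.    1.07  1.47]
pi [ 0.77  0.94 -1.19  1.75  0.95  1.16  2.21]
pi [-0.58  0.88  1.1   1.85 -0.92  1.04 -2.45]
rack 2.5417 [ 621.92 -115.5   149.91] [ 605.47 -191.02  313.3 ] [-0.45 -0.01 -1.11]
cap 3.7667 [557.72 118.62 109.95] [541.22  42.98 273.32] [-0.53 -0.56 -0.24]
wts 4.7 [480.96 258.63 109.73] [464.5  183.16 273.09] [-0.41 -0.08  0.1 ]
```

View pics/m1.png

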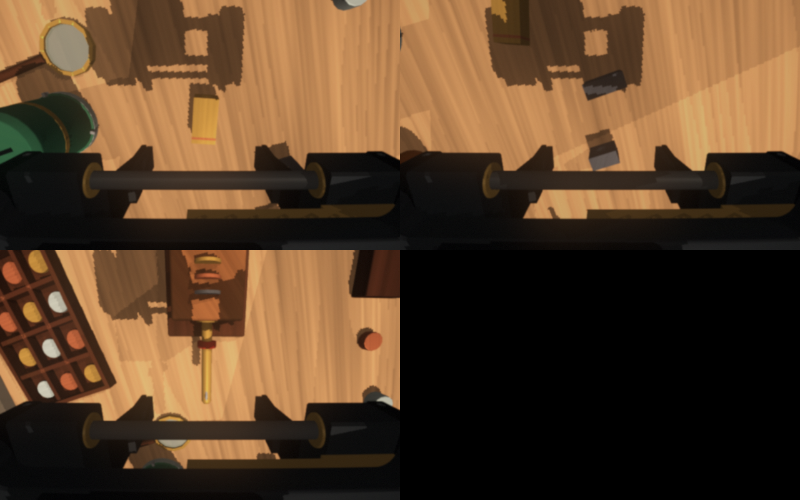

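Cap wrist view: cap at about (326,190) full-resolution. Weights view: large at (325,135), small at (322,248). Rack view: rod runs from (330,120) to tip (330,245), collar at (331,150). All are unobstructed.

```bash
python3 - <<'E'
from h import *
import pickle
W=pickle.load(open('w.pkl','rb'))
r=lambda n,x,y,w,h,k:cv2.resize(W[n][1][y:y+h,x:x+w],None,fx=k,fy=k,interpolation=cv2.INTER_NEAREST)
a=r('rack',290,110,80,145,4);b=r('cap',290,140,80,95,4) ;c=r('wts',280,110,90,65,4);d=r('wts',290,205,80,65,4)
d=np.hstack([d,np.zeros((260,40,3),np.uint8)])
col2=np.vstack([c,d]);H=580
pad=lambda i:np.vstack([i,np.zeros((H-i.shape[0],i.shape[1],3),np.uint8)])
cv2.imwrite('pics/m2.png',cv2.resize(np.hstack([pad(a[:, 60:260]),pad(b[:,40:300]),pad(col2)])[:,:,::-1],None,fx=.97,fy=.97))
E
```

```text
(no output)
```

View pics/m2.png

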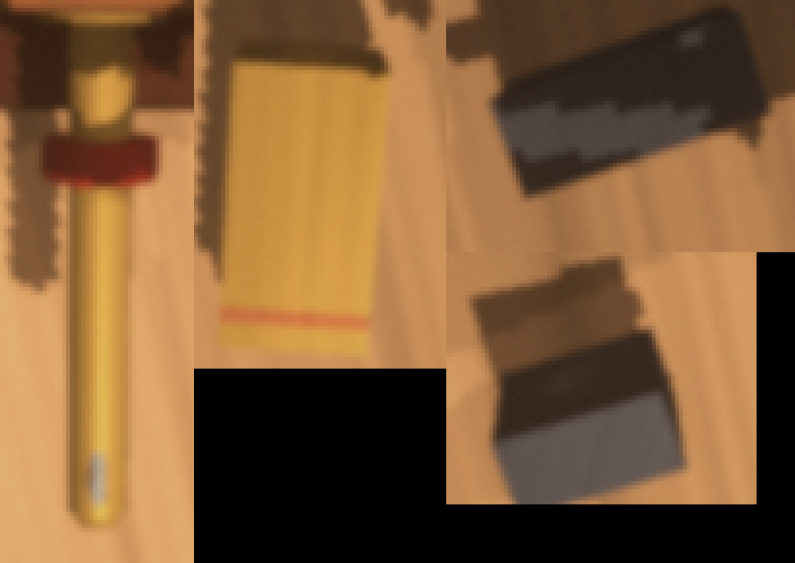

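Enlarged crops are sharp: rod edges, tip (row about 245), collar outer edge (row about 157), and the top-face corners of the cap and both weights are all readable. Next I'll convert them to world points and check the sizes.

```bash
python3 - <<'E'
from h import *
import pickle
np.set_printoptions(precision=2,suppress=True)
W=pickle.load(open('w.pkl','rb'))
k=3.88
def quad(n,pts,u0,v0,x0,y0,z):
    P=np.float64(pts);uv=np.c_[u0+(P[:,0]-x0)/k-.5,v0+(P[:,1]-y0)/k-.5]
    return plane(W[n][0],uv,z)
def rep(name,q): # TL,TR,BR,BL
    e=lambda i,j:np.linalg.norm(q[i]-q[j])
    dx=(q[1]-q[0]+q[2]-q[3]);dy=(q[3]-q[0]+q[2]-q[1])
    print(name,q.mean(0),'w',e(0,1),e(3,2),'l',e(0,3),e(1,2),'yaw(x-edge)',np.arctan2(dx[1],dx[0]),'y-edge dir',np.arctan2(dy[1],dy[0])-np.pi/2)
rep('cap',quad('cap',[(233,60),(388,74),(367,355),(220,346)],300,140,194,0,30))
rep('large',quad('wts',[(495,103),(735,10),(768,100),(525,196)],280,110,446,0,46))
rep('small',quad('wts',[(493,440),(660,392),(686,468),(520,505)],290,205,446,252,36))
r=quad('rack',[(100.5,200),(98.5,480),(97,525),(101,183)],305,110,0,0,70)
print('rod',r);d=r[1]-r[0];print('yaw',np.arctan2(d[1],d[0])-np.pi/2)
w=quad('rack',[(70,200),(131,200),(70,480),(127,480)],305,110,0,0,70);print('rod widths',np.linalg.norm(w[0]-w[1]),np.linalg.norm(w[2]-w[3]))
print('collar face top z81',quad('rack',[(101,182)],305,110,0,0,81),'block edge z70',quad('rack',[(101,15)],305,110,0,0,76))
# scene & side predictions of tip
s=manip.calibration('scene');dd=manip.calibration('side');print(proj(s,r[2]),proj(dd,r[2]),'scene meas tip', plane(s,[(130+376/3-.5,190+150/3-.5)],70))
E
```

```text
cap [555.8  111.28  30.  ] w 29.66305360749703 29.946257849035018 l 58.4780436351256 57.73843222773644 yaw(x-edge) 2.8397207034307343 y-edge dir -0.28043434863744987
large [469.21 206.56  46.  ] w 44.492669314619064 46.05307765057131 l 17.139483806473088 16.457946957576834 yaw(x-edge) -2.9953986056492683 y-edge dir 0.11033990663056814
small [490.38 298.61  36.  ] w 35.253159894101735 35.00093814576501 l 15.60398675106824 17.726989292240333 yaw(x-edge) -3.0918164553809 y-edge dir 0.10675027111545421
rod [[ 611.91 -147.41   70.  ]
 [ 624.78  -91.19   70.  ]
 [ 627.25  -81.5    70.  ]
 [ 611.11 -150.59   70.  ]]
yaw -0.22500146310061497
rod widths 11.662736921041114 11.621308945841736
collar face top z81 [[ 610.82 -152.6    81.  ]] block edge z70 [[ 604.41 -181.23   76.  ]]
[[256.14 240.22]] [[426.28 214.01]] scene meas tip [[625.51 -83.57  70.  ]]
```

Sizes agree with the given ones to within 1–2 mm, and two independent views put the rod's lateral position within about 1 mm. Now I'll write the pick and thread helpers and do the small weight.

```bash
cat > act.py <<'E'
from h import *
import json
np.set_printoptions(precision=2,suppress=True)
PSI=-0.224; U=np.array([-np.sin(PSI),np.cos(PSI),0]); N=np.array([np.cos(PSI),np.sin(PSI),0]); Z=np.array([0,0,1.])
LAT,TIP=629.5,None
TIP=float(np.dot([627.0,-82.0,0],U))
Q=quat(PSI)
def pos(s,lat,z): return U*(TIP+s)+N*lat+Z*z
def F():
    f=np.mean([manip.observe()['wrist_force'] for _ in range(1)],0); return np.array([f@U,f@N,f@Z])
def rf():
    fs=[]
    for _ in range(3): fs.append(F()); manip.hold(.02)
    return np.mean(fs,0)
def pick(xy,yaw,z,grip,off=0):
    q=quat(yaw);p=np.array([*xy,z],float)
    manip.move_ptp(p+[0,0,110],q);manip.line_to(p+[0,0,3],speed=150);manip.line_to(p,speed=40);manip.hold(.1)
    a=manip.observe()['position']
    if np.linalg.norm((p-a)[:2])>.8: manip.line_to(p+(p-a)*[1,1,0],speed=30)
    manip.set_gripper(0.0,grip);manip.hold(.1)
    o=manip.observe();print('grasp',o['position'],o['opening']*87,o['grasp_force'],o['time_s'])
    manip.line_to(o['position']+[0,0,110],speed=200)
    return o['position']
def push(state,f0,s_end,step,stop,kz=.08,kl=.08,speed=30,verbose=True):
    """state=[s,lat,z] commanded; step along -U with lateral compliance; stop on axial force"""
    s,lat,z=state;rows=[]
    while s>s_end:
        s-=step;manip.line_to(pos(s,lat,z),speed=speed)
        o=manip.observe();f=np.array([o['wrist_force']@v for v in(U,N,Z)])-f0
        rows.append((s,o['position']@U-TIP,*f,lat,z))
        if f[0]>stop: break
        if abs(f[1])>1: lat+=kl*np.clip(f[1],-5,5)
        if abs(f[2])>1: z+=kz*np.clip(f[2],-5,5)
    if verbose:
        for r in rows: print(np.array(r))
    print('t',o['time_s'],'grasp',o['grasp_force'],o['opening']*87);return [s,lat,z]
E
cat > s1.py <<'E'
from act import *
g=pick((490.4,298.8),0.07,3,25)
zt=70+g[2]-18+0.6
manip.move_ptp(pos(24,LAT,zt+70),Q);manip.line_to(pos(24,LAT,zt),speed=150);manip.hold(.3)
o=manip.observe();p=o['position'];print('actual',p@U-TIP,p@N,p[2],'zt',zt,o['opening']*87,o['grasp_force'])
f0=rf();print('f0',f0,manip.observe()['time_s'])
json.dump(dict(f0=f0.tolist(),st=[24,LAT,zt],dz=g[2]-18),open('st.json','w'))
for n in('scene','side'): cv2.imwrite(f'pics/{n}1.png',manip.camera(n)[:,:,::-1])
S=cv2.imread('pics/scene1.png');D=cv2.imread('pics/side1.png')
r=lambda I,x,y,W,H,k:cv2.resize(I[y:y+H,x:x+W],None,fx=k,fy=k,interpolation=cv2.INTER_CUBIC)
cv2.imwrite('pics/c2.png',np.hstack([r(S,190,180,100,110,4),r(D,370,150,100,110,4)]))
E
python3 s1.py
```

```text
grasp [490.36 298.83   2.98] 35.57158770273855 24.80591684114188 9.0417
actual 24.054618358748996 630.0467158876595 56.51682780902613 zt 55.57831155894534 35.868447389582656 24.809488956816494
f0 [-0.71 -0.46 -0.77] 12.1417
```

View pics/c2.png

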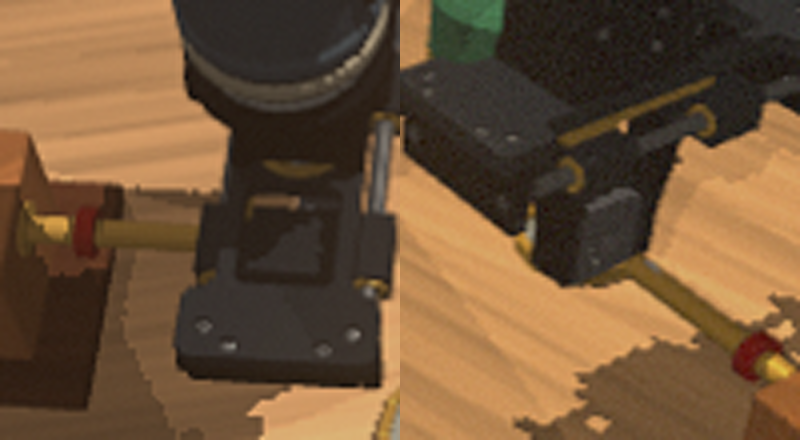

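The gripper hides the weight, but it sits straight in front of the rod in both views. I'll correct the 0.5–0.9 mm steady-state error and thread under force watch.

```bash
cat > s2.py <<'E'
from act import *
J=json.load(open('st.json'));f0=np.array(J['f0']);s,lat,zt=J['st']
lat-=.5;z=zt-.6
st=push([s,lat,z],f0,-8,2,7,speed=40)
J['st']=st;json.dump(J,open('st.json','w'))
E
python3 s2.py
```

```text
[ 22.    21.64  -0.25   0.85  -0.26 629.    54.98]
[ 20.    19.71   0.31   0.56  -1.11 629.    54.98]
[ 18.    17.72   0.1    0.55   0.07 629.    54.89]
[ 16.    15.74   1.09   1.47   0.25 629.    54.89]
[ 14.    13.77   0.05   1.47   0.83 629.12  54.89]
[ 12.    11.7    0.22   0.24  -0.64 629.24  54.89]
[ 10.     9.76   0.59   1.31  -0.08 629.24  54.89]
[  8.     7.73   0.53  -0.2   -0.45 629.34  54.89]
[  6.     5.73  -0.04   0.5   -0.55 629.34  54.89]
[  4.     3.75   0.56   0.42   0.37 629.34  54.89]
[  2.     1.73  -0.48   0.51  -0.85 629.34  54.89]
[  0.    -0.28  -0.03   0.24  -0.28 629.34  54.89]
[ -2.    -2.2    0.89   0.25  -0.66 629.34  54.89]
[ -4.    -4.24   0.46   0.45   3.11 629.34  54.89]
[ -6.    -6.37   0.69   0.45   1.69 629.34  55.14]
[ -8.    -8.39   0.9    0.73   2.05 629.34  55.27]
t 16.2417 grasp 24.809706062078476 35.925793880725884
```

It is on the rod with no lateral load, and the leaf is felt as about +3 N in z. Continuing to the collar.

```bash
cat > s3.py <<'E'
from act import *
J=json.load(open('st.json'));f0=np.array(J['f0'])
st=push(J['st'],f0,-57,3,6,speed=50)
if st[0]<=-56: st=push(st,f0,-68,.5,4.5,speed=15)
J['st']=st;json.dump(J,open('st.json','w'))
E
python3 s3.py
```

```text
[-11.   -11.71   0.14  -0.15   1.97 629.34  55.44]
[-14.   -14.72  -0.19  -0.02   0.71 629.34  55.6 ]
[-17.   -17.56   0.24   0.65   0.92 629.34  55.6 ]
[-20.   -20.48   0.2    0.76   0.87 629.34  55.6 ]
[-23.   -23.36   0.62   0.78  -0.87 629.34  55.6 ]
[-26.   -26.36   1.6    0.47  -0.2  629.34  55.6 ]
[-29.   -29.38   0.59   1.1   -0.17 629.34  55.6 ]
[-32.   -32.39   0.56   0.39  -0.9  629.43  55.6 ]
[-35.   -35.38   0.01   1.17  -0.57 629.43  55.6 ]
[-38.   -38.4    1.5    0.94   0.36 629.52  55.6 ]
[-41.   -41.4    0.61   0.07   0.86 629.52  55.6 ]
[-44.   -44.4    0.63   0.04  -0.07 629.52  55.6 ]
[-47.   -47.38   1.06   1.26   0.   629.52  55.6 ]
[-50.   -50.39   0.78   0.67  -1.45 629.62  55.6 ]
[-53.   -53.36  -0.     0.17   0.77 629.62  55.48]
[-56.   -56.39   1.25   0.54  -0.47 629.62  55.48]
[-59.   -59.4    0.28   0.26  -0.33 629.62  55.48]
t 20.4917 grasp 24.809446893632412 36.25614775384016
[-59.5  -59.45   1.03  -0.19   0.26 629.62  55.48]
[-60.   -60.02   0.76   0.19  -0.74 629.62  55.48]
[-60.5  -60.54   0.95   0.96  -0.92 629.62  55.48]
[-61.   -61.09   0.6    0.41  -0.38 629.62  55.48]
[-61.5  -61.54   1.03  -0.47  -0.53 629.62  55.48]
[-62.   -62.08   1.16   1.1    0.41 629.62  55.48]
[-62.5  -62.43   0.56  -0.06   0.2  629.71  55.48]
[-63.   -62.48   2.52   0.59  -0.71 629.71  55.48]
[-63.5  -62.53   4.45   0.43  -0.57 629.71  55.48]
[-64.   -62.54   6.2    0.91  -1.   629.71  55.48]
t 22.9917 grasp 24.7838369384408 35.483831990052515
```

Contact with the collar at s = −62.5 (a clean stiff rise, 6 N). Next: ease off, release, then fetch and thread the large weight.

```bash
cat > s4.py <<'E'
from act import *
J=json.load(open('st.json'));s,lat,z=J['st']
manip.line_to(pos(-62.8,lat,z-.8),speed=15)
manip.set_gripper(.9);manip.hold(.1)
manip.line_to(pos(-62.8,lat,z+100),speed=200)
g=pick((469.2,206.8),.13,4.3,30)
dz=g[2]-23;zc=J['st'][2]-J['dz']-0  # commanded z which put the hole right, less offset
zt=zc+dz-.4;lat-=.15
manip.move_ptp(pos(24,lat,zt+70),Q);manip.line_to(pos(24,lat,zt),speed=150);manip.hold(.3)
o=manip.observe();p=o['position'];print('actual',p@U-TIP,p@N,p[2]-dz,o['opening']*87,o['grasp_force'])
f0=rf();print('f0',f0,'cmd',lat,zt,manip.observe()['time_s'])
im=manip.camera('scene');cv2.imwrite('pics/scene2.png',im[:,:,::-1])
st=push([24,lat,zt],f0,-20,2,6,speed=40)
json.dump(dict(f0=f0.tolist(),st=st,dz=dz),open('st.json','w'))
E
python3 s4.py
```

```text
grasp [469.13 206.79   4.28] 45.58660681480688 29.934349372051656 28.35
actual 24.05745780510594 630.1340266681316 71.07404351924757 46.45595123537049 29.93398086167872
f0 [-0.11  0.18 -2.61] cmd 629.5616176001957 51.38223436743651 31.2083
[ 22.    21.6    0.11  -0.47  -0.77 629.56  51.38]
[ 20.    19.72   0.68  -0.36   0.03 629.56  51.38]
[ 18.    17.71   0.74   0.5   -0.92 629.56  51.38]
[ 16.    15.73  -0.45   0.47  -0.35 629.56  51.38]
[ 14.    13.74   0.07   0.03  -0.19 629.56  51.38]
[ 12.    11.72   0.31  -0.11   0.08 629.56  51.38]
[ 10.     9.72  -0.25   0.04  -0.84 629.56  51.38]
[  8.     7.69   0.56  -0.76  -0.94 629.56  51.38]
[  6.     5.73  -0.37  -0.79  -0.61 629.56  51.38]
[  4.     3.74   0.04   0.01  -0.26 629.56  51.38]
[  2.     1.72   0.38   0.02  -1.02 629.56  51.38]
[  0.    -0.28   0.55  -0.98   0.16 629.56  51.3 ]
[ -2.    -2.26   0.28   0.08   0.08 629.56  51.3 ]
[ -4.    -4.06   0.73  -0.08   0.4  629.56  51.3 ]
[ -6.    -6.61  -0.15  -0.89   2.13 629.56  51.3 ]
[ -8.    -8.29  -0.21  -0.18   2.38 629.56  51.47]
[-10.   -10.27  -0.84   0.22   2.89 629.56  51.66]
[-12.   -12.43  -0.24   0.8    0.82 629.56  51.89]
[-14.   -14.39  -0.81  -0.76   2.21 629.56  51.89]
[-16.   -16.48  -0.    -1.18   0.17 629.56  52.07]
[-18.   -18.35  -0.92  -0.82  -1.18 629.47  52.07]
[-20.   -20.33  -0.08  -0.4    0.56 629.47  51.97]
t 36.7583 grasp 29.93388312868774 46.06914214547646
```

```bash
cat > s5.py <<'E'
from act import *
J=json.load(open('st.json'));f0=np.array(J['f0'])
st=push(J['st'],f0,-38,3,6,speed=50)
if st[0]<=-37: st=push(st,f0,-50,.5,5.0,speed=15)
J['st']=st;json.dump(J,open('st.json','w'))
E
python3 s5.py
```

```text
[-23.   -23.45   0.42  -0.42   0.16 629.47  51.97]
[-26.   -26.43  -0.55   0.03  -1.15 629.47  51.97]
[-29.   -29.42   0.83  -0.53   1.08 629.47  51.88]
[-32.   -32.39   0.13   0.06  -0.63 629.47  51.97]
[-35.   -35.36  -0.29   0.03   0.16 629.47  51.97]
[-38.   -38.44   0.88   0.04  -0.02 629.47  51.97]
t 38.2583 grasp 29.933845424093306 45.86630564210698
[-38.5  -38.46  -0.81   0.63  -0.7  629.47  51.97]
[-39.   -39.04   0.42   0.15   0.05 629.47  51.97]
[-39.5  -39.57  -0.27  -0.2   -0.53 629.47  51.97]
[-40.   -40.07  -0.18   0.21  -0.98 629.47  51.97]
[-40.5  -40.54  -0.14  -0.08   0.22 629.47  51.97]
[-41.   -41.09  -0.62  -0.12  -1.21 629.47  51.97]
[-41.5  -41.6   -1.06  -0.31  -0.22 629.47  51.87]
[-42.   -42.07  -0.06   0.52  -0.72 629.47  51.87]
[-42.5  -42.59   0.36  -1.05  -0.72 629.47  51.87]
[-43.   -43.03   0.47  -0.34  -0.04 629.38  51.87]
[-43.5  -43.55   0.32   0.3    0.55 629.38  51.87]
[-44.   -44.07  -0.12  -0.36  -0.12 629.38  51.87]
[-44.5  -44.53  -0.31   0.52   0.05 629.38  51.87]
[-45.   -44.98  -0.46   1.01   0.03 629.38  51.87]
[-45.5  -45.15   1.56  -0.73  -0.77 629.46  51.87]
[-46.   -45.15   3.59  -1.09   0.12 629.46  51.87]
[-46.5  -45.17   5.24   0.44  -0.76 629.38  51.87]
t 42.5083 grasp 29.927627043798566 45.71087158188978
```

Contact at −45.15, as expected (18 mm ahead of the small weight, within measuring error). Now the cap.

```bash
cat > s6.py <<'E'
from act import *
J=json.load(open('st.json'));s,lat,z=J['st']
manip.line_to(pos(-45.4,lat,z-.6),speed=15)
manip.set_gripper(.95);manip.hold(.1)
manip.line_to(pos(-45.4,lat,z+100),speed=250)
g=pick((556.1,110.9),-.29,3,28)
dz=g[2]-15;zt=z-J['dz']+dz-.4
manip.move_ptp(pos(38,lat,zt+60),Q);manip.line_to(pos(38,lat,zt),speed=150);manip.hold(.25)
o=manip.observe();p=o['position'];print('actual',p@U-TIP,p@N,p[2]-dz,o['opening']*87,o['grasp_force'])
f0=rf();print('f0',f0,'cmd',lat,zt,manip.observe()['time_s'])
st=push([38,lat,zt],f0,10,2.5,6,speed=50)
json.dump(dict(f0=f0.tolist(),st=st,dz=dz),open('st.json','w'))
E
python3 s6.py
```

```text
grasp [556.01 110.92   2.99] 30.069883731689426 27.9996829200536 47.5167
actual 38.26356262420403 630.100219873935 71.3774587850422 29.9345965041479 27.999660554341972
f0 [ 0.27 -0.27 -1.24] cmd 629.3776556242217 58.17694016777974 49.8
[ 35.5   34.98  -0.13   0.73  -1.18 629.38  58.18]
[ 33.    32.61  -0.77  -0.12  -1.09 629.38  58.08]
[ 30.5   30.14  -0.9    0.34  -1.34 629.38  57.99]
[ 28.    27.66  -1.35   0.35   0.01 629.38  57.89]
[ 25.5   25.19  -0.51   1.08  -0.55 629.38  57.89]
[ 23.    22.66  -0.07   0.29  -0.18 629.46  57.89]
[ 20.5   20.21   0.63   1.16  -0.57 629.46  57.89]
[ 18.    17.76  -0.57   0.03  -0.67 629.56  57.89]
[ 15.5   14.74  -0.88   0.06   2.16 629.56  57.89]
[ 13.    12.68  -1.37  -0.09   1.85 629.56  58.06]
[ 10.5   10.1   -0.53   0.5    2.42 629.56  58.21]
[  8.     7.56  -2.32   0.42   2.21 629.56  58.4 ]
t 52.8 grasp 27.999624218791723 29.708328089135623
```

```bash
cat > s7.py <<'E'
from act import *
J=json.load(open('st.json'));f0=np.array(J['f0'])
st=push(J['st'],f0,-1.5,2.5,6,speed=50)
st=push(st,f0,-11,.6,4.5,speed=20)
J['st']=st;json.dump(J,open('st.json','w'))
E
python3 s7.py
```

```text
[  5.5    4.93  -1.55   0.8    0.84 629.56  58.58]
[  3.     2.48  -0.93   0.07   0.69 629.56  58.58]
[  0.5   -0.03  -0.48  -0.45   0.19 629.56  58.58]
[ -2.    -2.44  -0.91   0.87  -0.03 629.56  58.58]
t 53.8 grasp 27.99962210934609 29.460499390409943
[ -2.6   -2.6   -0.79  -0.12   0.64 629.56  58.58]
[ -3.2   -3.11  -0.43   0.34  -0.44 629.56  58.58]
[ -3.8   -3.88  -0.94   0.67   0.63 629.56  58.58]
[ -4.4   -4.49  -0.31  -0.01  -0.29 629.56  58.58]
[ -5.    -5.14  -0.2    0.77  -0.25 629.56  58.58]
[ -5.6   -5.69  -0.02  -0.06   0.18 629.56  58.58]
[ -6.2   -6.2    0.44  -1.28   0.29 629.56  58.58]
[ -6.8   -6.32   1.2    0.55   0.27 629.46  58.58]
[ -7.4   -6.36   3.27  -0.52  -1.18 629.46  58.58]
[ -8.    -6.35   4.88   0.01  -0.36 629.46  58.48]
t 56.3 grasp 27.99977519083768 29.792757858688066
```

```bash
python3 - <<'E'
from act import *
J=json.load(open('st.json'));s,lat,z=J['st']
manip.line_to(pos(-6.7,lat,z-.6),speed=15)
manip.set_gripper(.95);manip.hold(.1)
manip.line_to(pos(-6.7,lat,z+100),speed=250)
manip.move_ptp(pos(200,lat-100,220),Q)
S=manip.camera('scene')[:,:,::-1];D=manip.camera('side')[:,:,::-1]
r=lambda I,x,y,W,H,k:cv2.resize(I[y:y+H,x:x+W],None,fx=k,fy=k,interpolation=cv2.INTER_CUBIC)
cv2.imwrite('pics/c3.png',np.hstack([r(S,170,190,100,90,4),r(D,380,170,100,90,4)]))
print(manip.observe()['time_s'])
E
```

```text
59.3417
```

View pics/c3.png

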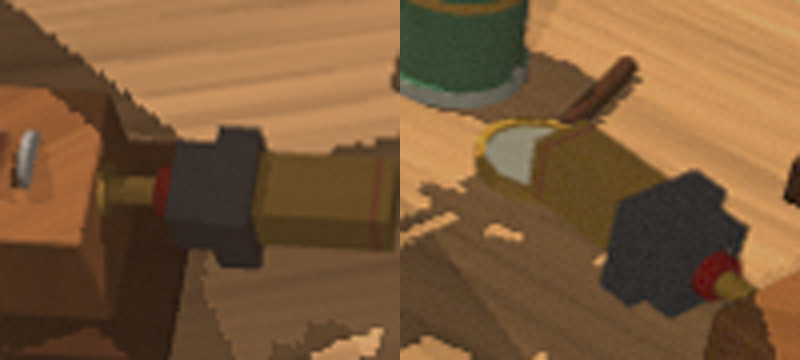

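Collar at about (211,238) in the scene view, as at the start. Small weight, large weight and cap sit tight against it and each other with no visible gaps, and the gripper is clear.

```bash
python3 -c "
from station import manip
print(manip.sign_off())"
```

```text
the job is handed in; nothing more can be done
None
```

I handed the job in at about 59 s: the small weight, large weight and cap sit tight against the collar and each other, no collar shift is visible, and the gripper is clear of everything.

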